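Refit the blade frame of the chip cutter and spin its wing nut down

ROBOT

A 6-joint arm with a two-finger parallel gripper is mounted at the origin on the work surface. World frame = base frame: x ahead of the robot, y to its left, z up, the work surface at z = 0. Lengths are in mm, angles in rad, forces in N, time in s.
With the tool pointing down it reaches from about 300 to 950 mm from the base axis. Payload 3.1 kg.
Tool frame: the origin (TCP) lies at the very end of the fingers, on their centre line; the grasp point (between the pads) lies arm.pinch_z behind it (arm.pinch_z is the distance from the TCP to the grasp point, in mm); z points along the fingers, y is the line along which they close (so a half turn about z gives the same grasp; the last joint's range is limited). The gripper opens to 85 mm and grips with 20 to 120 N. Pads are 22 mm wide; open, the fingers measure 114 mm over their backs; the gripper's body (76 mm by 85 mm) begins 54 mm behind the grasp point. The pads swing forward as they close: fully open they stand 13 mm farther back than shut.
Start: joints at [-1.351, 0.308, 1.634, -0, 1.2, -0.07], TCP at [178.573, -598.952, 231.272] pointing down, gripper open.
Joint ranges: [-3.06, 3.06], [-0.79, 1.96], [0.05, 2.63], [-1.19, 4.34], [0.05, 2.64], [-2.94, 2.94]. Speed limits (rad/s): [2.79, 2.79, 3.14, 3.14, 3.14, 3.14].

INTERFACE

Orientations are given as a unit quaternion [x, y, z, w].
In Python, from plant import arm gives the robot as it stands. The module is installed in compiled form; this text tells all that it offers.
- The arm moves only by the shell command python3 -m creep 'ROWS' [OPENING] [FORCE]. ROWS is JSON, a list of rows, each a list of 2 entries, a list of its own where there are three numbers: the shift along the world's x, y, z in cm, then the turn about the world's z in rad. In form: [[[dx, dy, dz], turn], ...]. A call has 1 to 5 rows; each row is the pose to reach, as a shift and turn from the pose commanded when the call began; what a row does not reach only later rows make up. A row lasts 1/8 s, in which the tool goes at most 62.5 mm and 10.7 degrees, less where a joint would pass 70% of its speed; a pose out of reach is approached as far as the arm can. A call with a gripper value outside its range is refused whole. OPENING is the finger opening in cm, from 0 to 8.54, set as the call begins (- or left out, the last holds). The fingers move at their own pace and stop on an object; FORCE is the grip in N (left out, the last holds). Time passes only in rows, so rows that repeat a pose let the fingers close. It gives the time, the measured TCP pose, the force, the opening and the grip force at its end, in the units of the state.
- arm.sense(): the state, without advancing time (a new reading comes with each control period).
- arm.grab_frame(name): name is "side" or "top" or "wrist"; returns a dict with "img" (480x640x3 uint8, red, green, blue), "camera_matrix" (3x3 intrinsics, pixels), "k1" (the pictures are not rectified: a ray, as slopes to the right and down, at radius r is drawn at 1 + k1 r^2 times it, then the intrinsics apply), "xyz" and "attitude" of the camera in the world; the wrist camera has in their place "tool_from_camera" (4x4, takes a point from camera to tool coordinates, whose origin is the TCP and whose axes are the flange's). Camera axes: x right, y down, z forward; pixel columns grow to the right and rows downward; lengths in mm; the calibration is good to about 2 mm. A picture is of the moment at which its call begins: read the wrist's pose just before it. There is no depth.
- arm.finish_job(): hands the job in; it is judged then, once.
Trained networks look in a picture, given as the dict that the camera call returned (one of the last four; its "shot" number tells which), for a name from the list of things; names that differ only in an ending like _2 or _b are one class to them, and where a whole thing is asked for, a point or a joint stands for the part that bears it (a point fixed in the world has none). Each returns a list of dicts, best first, with "conf" (0 to 1); they miss things now and then, are a little off and sometimes report something else, mostly with a low value. They report only what shows in the picture. A call takes as long as a camera call. They do not tell look-alikes from the thing itself.
- arm.outline_of(name, picture): "pixels" (480x640 bool, what is visible of it) and "centre" ([row, column] in pixels, amid what is visible of it).
The state is a dict: "t": time; "joint_positions": joint angles; "joint_vel": joint speeds; "tau": joint torques, N m; "position": TCP position; "ee_rot": TCP orientation; "contact_force": force on the tool from outside, world axes, zero at the start; "wrist_torque": the same for the moment, N m; "opening": finger opening in mm; "grasp_force": force on a finger pad.
Only numpy, scipy, OpenCV 4.12 (cv2) and the standard library are available. Lean on these libraries where they do the work, as an engineer would, in place of code of your own. Each camera call takes 0.05 s, during which the arm holds its last target. There are 200 camera calls.

TASK

The freshly washed blade frame is back on the chip cutter but not yet fastened. With a fingertip push the blade frame by its upturned lip until it is fully home under the two lugs, then spin the loose wing nut down clockwise with repeated light fingertip strokes on its wings until it is snug and will turn no further. Touch and push only: do not pinch or force the nut or the frame, do not lift the frame, and leave the lever and everything else on the counter where it is.

Things in the scene. Friction and masses are not known exactly. Their poses are not given: they have to be found in the camera images.
- chipper: Green cast chip cutter, fixed, on four legs over a steel catch pan. Origin on the counter exactly below its stud; z up, y along the deck from the stud to the lugs and lever, x across the deck. Level deck, top at z = 165 mm, y = -75 to 250, x = -90 to 90 mm. Up to y = 200 mm nothing on the deck (wing nut included) stands over 46 mm above it.
- deck (a point): Foot of the stud on the deck's top face, axes as the chipper's. The stud is a vertical 12 mm steel pin at x = y = 0, its top 32 mm above the deck. Two guides 16 mm high (inner faces x = -61.5 and +61.5 mm, y = 30 to 166 mm) let the blade frame slide along y only.
- lugs (a point): Middle between the tops of the two green lugs, 165 mm from the stud along y, 30 mm above the deck. Each lug is 22 mm wide, at x = -36 and +36 mm, y = 151 to 182 mm; they stop the frame and overhang its far edge by 14 mm. Beyond y = 180 mm are the lever cheeks and the swung-open lever with its pusher block, up to 480 mm above the counter.
- blade_frame: Loose steel blade frame, 0.65 to 0.95 kg, flat on the deck, axes as the chipper's. Origin on its underside, on the stud axis when fully home; starts 12 to 22 mm short of that (towards -y). Tab 100 mm wide, 6 mm thick, y = -42 to 52 mm, with a long slot round the stud; then the blade grid, 120 mm wide, y = 50 to 165 mm, 20 mm high.
- lip (a point): Centre of the outer face of the frame's upturned lip, 10 mm above the deck, axes as the frame's. The lip is 60 mm wide (x), 6 mm thick, its top 19 mm above the deck; it lies 43 mm from the frame's origin towards -y. Pushed towards +y the frame slides with about 3 to 8 N and stops hard against the lugs.
- wing_nut: Brass M12 wing nut on the stud with its steel washer; this point is the underside of the washer on the stud axis: 6.5 mm above the deck when snug, 1.75 mm higher for each turn unscrewed. It does not turn with the nut: axes as the chipper's.
- wings (a point): Point on the nut's axis at mid-height of its wings, turns with the nut: x along the wings, z up; 32 mm above the deck when snug. Two opposite upright wings 5 mm thick reach 32 mm from the axis near the top, 24 mm near the foot; tops 9 mm above this point, feet 17 mm below. Hub radius 14 mm at its base, 9.5 mm at its top, 8 mm below this point; the stud stays below this point.
- nut_turn (a joint): How far the wing nut is unscrewed, in rad: 0 is snug (hard stop, wings then across the deck along the chipper's x), growing anticlockwise seen from above, starts 5 to 8. Clockwise from above screws it down. It turns freely (friction torque about 0.02 N m, near 1 N at the wings) and stays where it is left. Push nearly square to a wing; a slanting fingertip drags on it.
- lever (a joint): Swing of the cutter's lever from its fully open rest, in rad: 0 at rest; leave it there.
- bowl: White bowl, 150 mm across, 55 mm high, standing beyond the chip cutter; origin under its centre. Not to be disturbed.
- brush: Hand brush with a wooden handle, lying along the chip cutter's far side. Not to be disturbed.
- lid: Steel pan lid with a red rim and a knob, 176 x 162 mm, 43 mm high; origin under its centre. Not to be disturbed.
- ladle: Steel ladle, 365 mm long, lying; origin under its bowl's near side. Not to be disturbed.
- water: Green glass bottle with a white cap, 72 mm across, 270 mm high. Not to be disturbed.
- apple: Red apple, 72 mm across. Not to be disturbed.
- cup: Blue mug, 82 mm across, 95 mm high. Not to be disturbed.
There are look-alikes about, which are no part of the job. Leave any pink look-alike of the blade_frame alone.

How it is judged (in metres and radians):
On the way, in this order (a step that is already met when the one before it is completed fails the run):
1. the blade frame is fully home against the lugs (y of blade_frame in the frame of chipper above -0.0025 m), for 0.2 s.
2. the wing nut is screwed down snug (value of joint nut_turn below 0.15 rad), for 0.2 s.
At the end, for the whole second after the job is handed in: The blade frame lies flat on the deck, at rest and within 2.5 mm of its stop under the lugs, and the wing nut is within 0.15 rad (9 degrees) of its snug stop (y of blade_frame in the frame of chipper above -0.0025 m and z of blade_frame in the frame of chipper below 0.168 m and angle between blade_frame's own z axis and vertical below 0.03 rad and linear speed of blade_frame below 0.01 m/s and value of joint nut_turn below 0.15 rad); the robot touches nothing.
It fails at once if the blade frame is lifted or tipped (z of blade_frame in the frame of chipper above 0.172 m or angle between blade_frame's own z axis and vertical above 0.08 rad).
It fails at once if the wing nut is pinched or forced (over 35 N from the fingers) (contact force between the fingers and wing_nut above 35 N).
It fails at once if the blade frame is pinched or rammed (over 38 N from the fingers) (contact force between the fingers and blade_frame above 38 N).
It fails at once if the lever is swung (value of joint lever above 0.15 rad).
It fails at once if a bystander is moved by more than 3 cm or lifted (distance of any of bowl, brush, lid, ladle, water, apple, cup from where it was at the start of the episode above 0.03 m).
It also fails if it takes over 67 s, if anything falls off the work surface, if the arm or the gripper's body presses on something with over 40 N, if the wrist force passes 120 N, or if a joint passes its speed limit or range.

## Working session

There is one attempt and no reset: what is moved stays moved. The work goes in short steps, Python scripts to look and compute and a shell command to move; the robot and the scene stay as the last step left them, time stands still between calls to the robot, and variables do not carry over. Pictures are saved under pics/ and viewed, at most 10 in all, crops included, and the job is handed in when it is done.

```bash
mkdir -p pics
cat > h.py <<'E'
import numpy as np, cv2
from scipy.spatial.transform import Rotation as R
from plant import arm
def grab(n):
    s=arm.sense(); f=arm.grab_frame(n)
    if n=="wrist":
        T=np.eye(4);T[:3,:3]=R.from_quat(s["ee_rot"]).as_matrix();T[:3,3]=s["position"]
        f["M"]=T@np.array(f["tool_from_camera"])
    else:
        M=np.eye(4);a=np.array(f["attitude"]); M[:3,:3]=R.from_quat(a).as_matrix() if a.size==4 else a
        M[:3,3]=f["xyz"]; f["M"]=M
    return f
def save(f,n,crop=None,z=1):
    im=f["img"][:,:,::-1]
    if crop: r0,r1,c0,c1=crop; im=im[r0:r1,c0:c1]
    cv2.imwrite("pics/"+n,cv2.resize(im,None,fx=z,fy=z,interpolation=cv2.INTER_CUBIC))
def ray(f,u,v):
    K=np.array(f["camera_matrix"]); d=np.array([f["k1"],0,0,0,0.])
    p=cv2.undistortPoints(np.array([[[u,v]]],float),K,d)[0,0]
    return f["M"][:3,3], f["M"][:3,:3]@np.array([p[0],p[1],1])
def at(f,u,v,z):
    o,d=ray(f,u,v); return o+d*(z-o[2])/d[2]
def proj(f,P):
    P=np.atleast_2d(P); M=np.linalg.inv(f["M"]); c=P@M[:3,:3].T+M[:3,3]
    return cv2.projectPoints(c.reshape(-1,1,3),np.zeros(3),np.zeros(3),np.array(f["camera_matrix"]),np.array([f["k1"],0,0,0,0.]))[0][:,0]
E
python3 - <<'E'
from h import *
print(arm.pinch_z)
for n in("top","side"):
    f=grab(n); save(f,n+"0.png"); print(n,f["xyz"],f["attitude"],f["camera_matrix"],f["k1"])
    for w in("chipper","blade_frame","wing_nut","lugs","bowl","lever"):
        try: print(w,[(round(o["conf"],2),np.round(o["centre"])) for o in arm.outline_of(w,f)])
        except Exception as e: print(w,e)
E
```

```text
18.700000000000003
top [ 336.08089793   27.51115087 1740.45668215] [ 0.71124794 -0.70173352  0.03403147 -0.0232014 ] [[566.17290059   0.         326.76486102]
 [  0.         566.17290059 239.44547296]
 [  0.           0.           1.        ]] -0.009271522236450308
chipper [(0.74, array([240., 262.]))]
blade_frame [(0.91, array([229., 321.])), (0.91, array([321., 179.])), (0.75, array([322., 431.])), (0.21, array([229., 182.]))]
wing_nut [(0.47, array([222., 331.])), (0.4, array([242., 263.]))]
lugs [(0.67, array([242., 266.]))]
bowl [(0.75, array([173., 283.]))]
lever [(0.76, array([243., 205.]))]
side [ 330.8355679  1228.05021575 1668.78557305] [-0.0691863   0.93903574 -0.33629091  0.01826378] [[616.01935857   0.         319.46485019]
 [  0.         616.01935857 240.44698203]
 [  0.           0.           1.        ]] 0.020186827729459535
chipper [(0.72, array([295., 315.]))]
blade_frame [(0.91, array([399., 383.])), (0.57, array([214., 407.]))]
wing_nut [(0.44, array([239., 314.]))]
lugs [(0.89, array([295., 319.]))]
bowl [(0.58, array([292., 256.]))]
lever [(0.68, array([294., 324.]))]
```

View pics/top0.png

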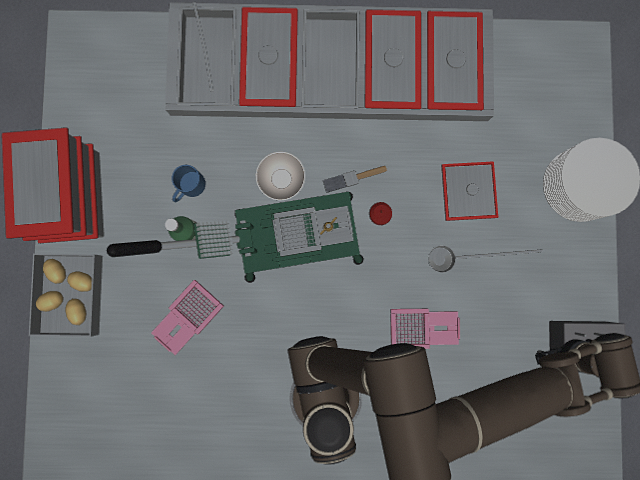

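View pics/side0.png

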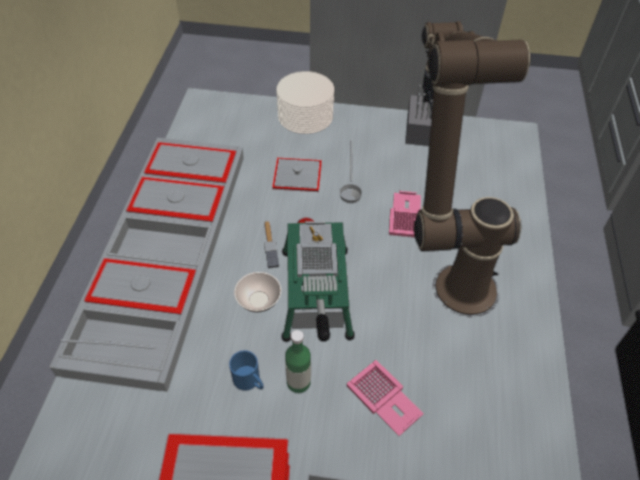

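The top view shows the green chip cutter with the grey frame (about col 310, row 229) and the brass nut near (329,226). The side view has the nut near (316,236). The frame candidates are grey (321,229), pink (182,320) and pink (428,326). The grey one on the cutter fits. I'll confirm it up close.

Run:
```python
from h import *
f=grab("top"); save(f,"topcrop.png",(180,290,140,390),3.2)
for (u,v,z) in ((329,226,195),(245,240,195)): print(at(f,u,v,z))
g=f["img"].astype(int); m=((g[:,:,1]>g[:,:,0]+20)&(g[:,:,1]>g[:,:,2]+5)).astype(np.uint8)
n,l,s,c=cv2.connectedComponentsWithStats(m); k=s[1:,4].argmax()+1; print(s[k])
r=cv2.minAreaRect(np.argwhere(l==k)[:,::-1].astype(np.float32)); print(r, cv2.boxPoints(r))
print(arm.sense()["ee_rot"])
```

```text
[498.75015983  -1.03407319 195.        ]
[456.97196517 228.07396662 195.        ]
[ 235  192  124   81 4006]
((295.6799011230469, 232.31954956054688), (63.971839904785156, 118.57859802246094), 80.7538833618164) [[232.02158 210.27557]
 [349.0595  191.22287]
 [359.33823 254.36353]
 [242.3003  273.41623]]
[9.89523068e-01 1.44374845e-01 1.00058895e-05 3.36671587e-05]
```

View pics/topcrop.png

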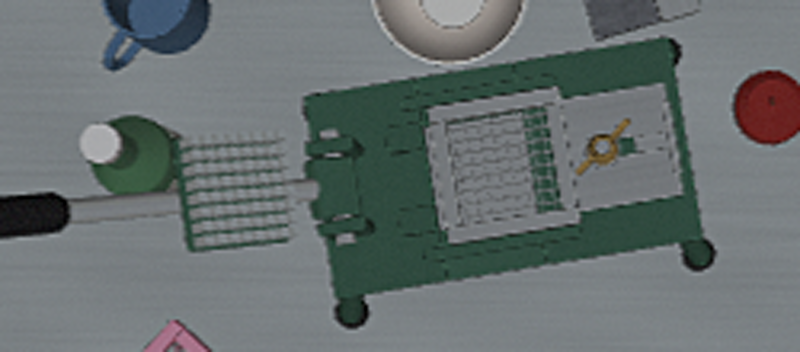

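The crop confirms it: the grey frame is on the green deck, its lip is at about crop x=680, and the nut is at (601,148), with both pink look-alikes elsewhere. I'll move above the lip with the fingers shut.

```bash
python3 -m creep '[[[2,4,6],0.18],[[5,9,11],0.36],[[8,14,11],0.54],[[11,19,11],0.72],[[14,24,11],0.9]]' 0 20
python3 -m creep '[[[3,5,0],0.15],[[6,10,0],0.3],[[9.5,15,0],0.45],[[13,20,0],0.56],[[16,25,0],0.56]]'
python3 -m creep '[[[2,3,0],0],[[3.1,4.9,0],0],[[3.1,4.9,0],0]]'
cat > w.py <<'E'
import sys
from h import *
s=arm.sense(); print(s["t"],np.round(s["position"],1),np.round(s["joint_positions"],3),np.round(s["contact_force"],1),s["opening"])
f=grab("wrist"); save(f,sys.argv[1])
import pickle; pickle.dump(f,open("w.pkl","wb"))
for w in("wing_nut","blade_frame","lugs"):
    for o in arm.outline_of(w,f)[:2]:
        p=np.argwhere(o["pixels"])[:,::-1].astype(np.float32); print(w,round(o["conf"],2),np.round(o["centre"]),cv2.boxPoints(cv2.minAreaRect(p)).round().tolist())
E
python3 w.py w1.png
```

```text
t: 1.38
position: [315.1, -364.9, 342.1]
ee_rot: [0.827, 0.563, 0.0, 0.001]
contact_force: [-0.7, 0.6, 0.3]
opening: -0.2
grasp_force: 0.0
t: 2.0
position: [475.2, -114.5, 341.6]
ee_rot: [0.641, 0.768, 0.0, 0.001]
contact_force: [-0.2, -0.5, -0.9]
opening: 0.3
grasp_force: 0.0
t: 2.38
position: [505.6, -66.1, 341.2]
ee_rot: [0.64, 0.768, -0.0, -0.0]
contact_force: [-0.7, -0.6, -0.3]
opening: 0.0
grasp_force: 0.0
2.375 [505.6 -66.1 341.2] [-0.215 -0.003  1.769 -0.     1.376 -0.397] [-0.7 -0.6 -0.3] 0.0320478336787143
wing_nut 0.77 [132. 318.] [[299.0, 102.0], [334.0, 94.0], [351.0, 169.0], [316.0, 176.0]]
wing_nut 0.34 [ 49. 491.] [[432.0, 0.0], [555.0, 0.0], [555.0, 103.0], [432.0, 103.0]]
blade_frame 0.84 [294. 102.] [[50.0, 365.0], [53.0, 232.0], [141.0, 234.0], [138.0, 367.0]]
blade_frame 0.62 [105. 327.] [[248.0, 0.0], [405.0, 0.0], [405.0, 211.0], [248.0, 211.0]]
lugs 0.57 [115. 324.] [[215.0, 0.0], [437.0, 0.0], [437.0, 219.0], [215.0, 219.0]]
```

View pics/w1.png

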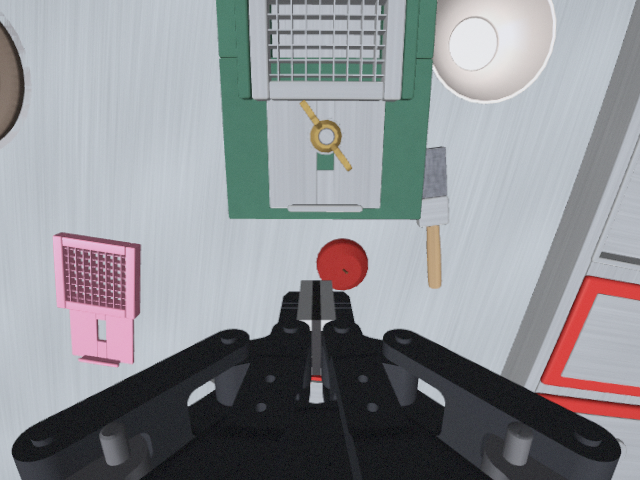

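The wrist view shows the stud at (326,136), the wings from (304,101) to (349,169), the lip's outer edge at row ~211 between cols 288 and 362, and the deck's near corners at (229,218) and (421,218).

```bash
cat > m.py <<'E'
from h import *
import pickle; f=pickle.load(open("w.pkl","rb"))
a=at(f,229,218,165)[:2]; b=at(f,421,218,165)[:2]
print("corners",a,b,np.linalg.norm(b-a),"mid",(a+b)/2,"yaw",np.arctan2(*(b-a)[::-1]))
s=at(f,326,136,197)[:2]; print("stud",s, "from deck", (a+b)/2)
e0=at(f,266,100,190)[:2]; 
for p in((217,0),(229,218)): print("L",at(f,*p,165)[:2])
for p in((438,0),(421,218)): print("R",at(f,*p,165)[:2])
l0,l1=at(f,288,207,184)[:2],at(f,362,208,184)[:2]; print("lip",l0,l1,(l0+l1)/2,np.linalg.norm(l1-l0))
w=at(f,349,169,207)[:2]-at(f,304,101,207)[:2]; print("wing",np.linalg.norm(w),np.arctan2(w[1],w[0]))
psi=np.arctan2(*(b-a)[::-1]); C=np.array([[np.cos(psi),np.sin(psi)],[-np.sin(psi),np.cos(psi)]])
print("in chipper: lip",C@((l0+l1)/2-s),"corner mid",C@((a+b)/2-s), "tcp",C@(np.array(arm.sense()["position"][:2])-s))
E
python3 m.py
```

```text
corners [426.36798139 -85.16688322] [602.71003942 -52.89002769] 179.27162864047583 mid [514.53901041 -69.02845546] yaw 0.18103160406125834
stud [500.71417915   3.55083105] from deck [514.53901041 -69.02845546]
L [395.05646891  93.15850685]
L [426.36798139 -85.16688322]
R [570.67078305 125.56355254]
R [602.71003942 -52.89002769]
lip [479.78324544 -60.87694767] [543.14220576 -50.17606736] [511.4627256  -55.52650752] 64.25625799553062
wing 60.827827323624305 -0.7853042070515935
in chipper: lip [ -0.06364599 -60.04714091] corner mid [  0.53141733 -73.88231442] tcp [ -8.97341399 -71.25443201]
```

```bash
python3 -m creep '[[[0.6,-2.1,-4],0],[[0.6,-2.1,-8],0],[[0.6,-2.1,-12],0],[[0.6,-2.1,-12],0],[[0.6,-2.1,-12],0]]'
```

```text
t: 3.2
position: [512.0, -89.1, 222.8]
ee_rot: [0.641, 0.767, 0.0, 0.001]
contact_force: [0.1, -0.6, 0.8]
opening: -0.2
grasp_force: 0.0
```

```bash
python3 -m creep '[[[0.5,0.1,-2.5],0],[[0.5,0.1,-4.8],0],[[0.5,0.1,-4.8],0],[[0.32,1.1,-4.8],0],[[0.23,1.6,-4.8],0]]'
python3 -m creep '[[[-0.07,0.4,0],0],[[-0.14,0.8,0],0],[[-0.19,1.1,0],0],[[-0.23,1.3,0],0],[[-0.23,1.3,0],0]]'
```

```text
t: 3.82
position: [514.6, -71.9, 175.0]
ee_rot: [0.641, 0.768, 0.001, 0.001]
contact_force: [0.6, -0.3, -0.2]
opening: 0.1
grasp_force: 0.0
t: 4.45
position: [513.0, -61.3, 174.8]
ee_rot: [0.641, 0.768, -0.0, 0.003]
contact_force: [1.6, -5.6, 1.0]
opening: 0.2
grasp_force: 2.9
```

```bash
python3 -m creep '[[[-0.04,0.2,0],0],[[-0.07,0.4,0],0],[[-0.11,0.6,0],0],[[-0.14,0.75,0],0],[[-0.16,0.9,0],0]]'
python3 -m creep '[[[-0.02,0.1,0],0],[[-0.04,0.2,0],0]]'
```

```text
t: 5.08
position: [511.4, -52.6, 174.9]
ee_rot: [0.641, 0.768, -0.001, 0.004]
contact_force: [0.7, -6.5, 0.6]
opening: 0.2
grasp_force: 3.4
t: 5.32
position: [511.1, -50.6, 174.9]
ee_rot: [0.641, 0.768, -0.001, 0.004]
contact_force: [1.1, -7.0, 0.7]
opening: -0.2
grasp_force: 3.4
```

```bash
python3 -m creep '[[[-0.01,0.06,0],0],[[-0.02,0.12,0],0]]'
python3 -m creep '[[[-0.01,0.05,0],0],[[-0.02,0.1,0],0]]'
```

```text
t: 5.58
position: [510.9, -49.5, 174.9]
ee_rot: [0.641, 0.768, -0.001, 0.004]
contact_force: [1.0, -6.8, 1.2]
opening: 0.1
grasp_force: 3.4
t: 5.82
position: [510.8, -49.1, 174.9]
ee_rot: [0.64, 0.768, -0.001, 0.004]
contact_force: [1.5, -8.5, 1.5]
opening: -0.0
grasp_force: 4.5
```

```bash
python3 -m creep '[[[-0.01,0.05,0],0],[[-0.02,0.1,0],0]]'
python3 -m creep '[[[0,0.04,0],0],[[0,0.04,0],0]]'
```

```text
t: 6.08
position: [510.8, -49.0, 174.9]
ee_rot: [0.64, 0.768, -0.002, 0.005]
contact_force: [1.7, -10.6, -0.8]
opening: -0.2
grasp_force: 5.8
t: 6.32
position: [510.8, -49.0, 174.9]
ee_rot: [0.64, 0.768, -0.002, 0.005]
contact_force: [1.8, -11.1, -0.2]
opening: 0.3
grasp_force: 5.9
```

The frame is at its hard stop: the force is rising with no motion. Next I back off, open the fingers to 36 mm and look.

```bash
python3 -m creep '[[[0.2,-1,0],0],[[0.5,-2.5,1],0],[[0.5,-2.5,6],0],[[0.5,-2.5,11],0],[[0.5,-2.5,11],0]]'
python3 -m creep '[[[0,0,0],0],[[0,0,0],0],[[0,0,0],0],[[0,0,0],0]]' 3.6
python3 w.py w2.png
```

```text
t: 6.95
position: [517.2, -70.7, 289.5]
ee_rot: [0.641, 0.767, 0.003, 0.005]
contact_force: [0.0, 0.2, -0.2]
opening: -0.1
grasp_force: 0.0
t: 7.45
position: [513.1, -69.6, 282.2]
ee_rot: [0.641, 0.767, -0.0, -0.001]
contact_force: [-0.5, -0.2, 0.5]
opening: 35.9
grasp_force: 0.0
7.45 [513.1 -69.6 282.2] [-0.219  0.055  1.827  0.     1.262 -0.398] [-0.5 -0.2  0.5] 35.91148133705554
wing_nut 0.69 [126. 308.] [[283.0, 84.0], [326.0, 73.0], [351.0, 171.0], [308.0, 182.0]]
blade_frame 0.95 [307.  68.] [[15.0, 243.0], [115.0, 243.0], [115.0, 388.0], [15.0, 388.0]]
blade_frame 0.74 [ 82. 319.] [[221.0, 0.0], [416.0, 0.0], [416.0, 192.0], [221.0, 192.0]]
lugs 0.84 [134. 318.] [[183.0, 0.0], [452.0, 0.0], [452.0, 231.0], [183.0, 231.0]]
```

View pics/w2.png

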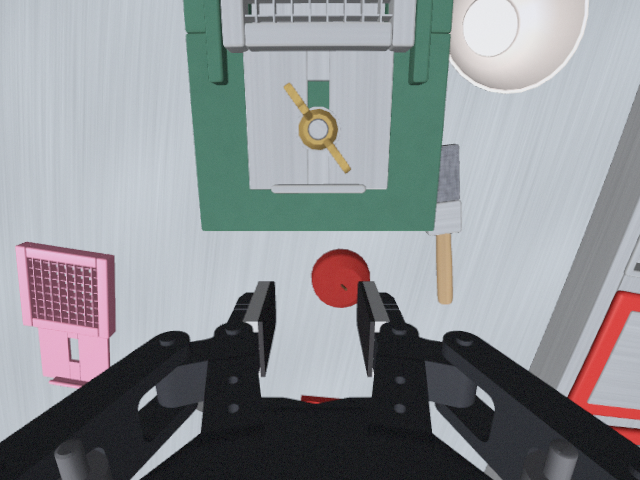

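The frame's lip is now at row ~186, the stud at (318,129), the wings from (289,86) to (347,170), and the fingertips near (275,283) and (358,283).

```bash
cat > m2.py <<'E'
from h import *
import pickle; f=pickle.load(open("w.pkl","rb"))
T=f["M"]@np.linalg.inv(np.array(f["tool_from_camera"]))
psi=.177; C=np.array([[np.cos(psi),np.sin(psi)],[-np.sin(psi),np.cos(psi)]])
s=at(f,318,129,197)[:2]; print("stud",s)
print("lip", C@(at(f,318,186,184)[:2]-s))
for z in (207,):
  w=at(f,347,170,z)[:2]-at(f,289,86,z)[:2]; print("wing len",np.linalg.norm(w),"ang in chipper",np.arctan2(*(C@w)[::-1]))
for d in (0,-3,-6,-9):
  for x in(11,-11): print(d,x,proj(f,[T[:3,:3]@np.array([x,y,d])+T[:3,3] for y in(-18,18,-32,32)]).round().tolist())
E
python3 m2.py
```

```text
stud [500.96517123   3.52129161]
lip [  0.13129962 -37.47149099]
wing len 59.409645359433846 ang in chipper -0.9476474002155642
0 11 [[275.0, 277.0], [357.0, 277.0], [243.0, 277.0], [389.0, 277.0]]
0 -11 [[277.0, 321.0], [356.0, 321.0], [246.0, 321.0], [386.0, 321.0]]
-3 11 [[274.0, 280.0], [358.0, 279.0], [242.0, 279.0], [390.0, 279.0]]
-3 -11 [[276.0, 325.0], [356.0, 325.0], [245.0, 325.0], [387.0, 325.0]]
-6 11 [[273.0, 282.0], [359.0, 282.0], [240.0, 282.0], [392.0, 282.0]]
-6 -11 [[275.0, 328.0], [357.0, 328.0], [244.0, 328.0], [389.0, 328.0]]
-9 11 [[273.0, 285.0], [360.0, 285.0], [239.0, 285.0], [393.0, 285.0]]
-9 -11 [[274.0, 332.0], [358.0, 332.0], [242.0, 332.0], [390.0, 332.0]]
```

The nut reads 5.34 rad: the wings lie at -0.95 rad modulo π, and only that value falls in 5 to 8. I'll straddle the nut with the fingers 36 mm apart, so each fingertip pushes its own wing with no pinching, and turn about the stud axis.

```bash
python3 -m creep '[[[-0.6,3.6,0],0.17],[[-1.2,7.3,0],0.35],[[-1.2,7.3,0],0.35],[[-1.2,7.3,-4],0.35],[[-1.2,7.3,-6],0.35]]'
python3 -m creep '[[[0,0,0],0]]'
```

```text
t: 8.28
position: [500.8, 2.7, 221.6]
ee_rot: [0.498, 0.867, -0.001, -0.001]
contact_force: [-0.2, 0.1, -0.1]
opening: 35.9
grasp_force: 0.0
t: 8.4
position: [500.2, 2.7, 221.3]
ee_rot: [0.498, 0.867, -0.001, -0.002]
contact_force: [-0.0, -0.0, 0.3]
opening: 35.9
grasp_force: 0.0
```

```bash
python3 -m creep '[[[0.07,0.08,-1.3],0],[[0.07,0.08,-2.6],0],[[0.07,0.08,-3.9],0],[[0.07,0.08,-3.9],0]]'
python3 -m creep '[[[0,0,0],-0.17],[[0,0,0],-0.34],[[0,0,0],-0.51],[[0,0,0],-0.66],[[0,0,0],-0.8]]'
```

```text
t: 8.9
position: [501.0, 4.1, 182.6]
ee_rot: [0.498, 0.867, -0.001, -0.001]
contact_force: [-0.6, 0.3, -0.0]
opening: 35.5
grasp_force: 0.0
t: 9.52
position: [502.5, 3.7, 184.6]
ee_rot: [0.797, 0.603, -0.0, 0.001]
contact_force: [-0.8, -0.3, 0.2]
opening: 36.0
grasp_force: 0.5
```

```bash
python3 -m creep '[[[-0.1,0,-0.2],-0.17],[[-0.1,0,-0.2],-0.34],[[-0.1,0,-0.2],-0.51],[[-0.1,0,-0.2],-0.68],[[-0.1,0,-0.2],-0.85]]'
python3 -m creep '[[[0,0,0],-0.17],[[0,0,0],-0.34],[[0,0,0],-0.51],[[0,0,0],-0.68],[[0,0,0],-0.85]]'
```

```text
t: 10.15
position: [501.1, 3.9, 182.4]
ee_rot: [0.975, 0.22, -0.0, 0.0]
contact_force: [-0.4, 0.0, -0.7]
opening: 36.0
grasp_force: 0.5
t: 10.78
position: [501.6, 3.8, 182.4]
ee_rot: [0.98, -0.201, 0.0, 0.0]
contact_force: [0.1, -2.2, -1.0]
opening: 35.8
grasp_force: 0.6
```

```bash
python3 -m creep '[[[0,0,0],-0.18],[[0,0,0],-0.36],[[0,0,0],-0.54],[[0,0,0],-0.72],[[0,0,0],-0.9]]'
python3 -m creep '[[[0,0,0],0.1],[[0,0,0],0.15],[[0,0,2],0.15],[[0,0,5],0.15],[[0,0,10],0.15]]'
python3 w.py w3.png
```

```text
t: 11.4
position: [501.7, 3.7, 182.5]
ee_rot: [0.794, -0.607, 0.001, 0.0]
contact_force: [-0.3, -1.3, -0.7]
opening: 35.8
grasp_force: 0.5
t: 12.02
position: [500.0, 4.2, 281.7]
ee_rot: [0.839, -0.544, -0.002, 0.001]
contact_force: [0.6, -0.2, 0.5]
opening: 36.0
grasp_force: 0.0
12.025 [500.    4.2 281.7] [-0.079  0.02   1.864  0.     1.261  2.642] [ 0.6 -0.2  0.5] 35.950287180357805
wing_nut 0.98 [227. 316.] [[270.0, 220.0], [294.0, 189.0], [367.0, 248.0], [343.0, 278.0]]
wing_nut 0.66 [209. 292.] [[158.0, 447.0], [217.0, 85.0], [462.0, 125.0], [402.0, 487.0]]
blade_frame 0.8 [277. 304.] [[196.0, 379.0], [250.0, 156.0], [399.0, 192.0], [345.0, 415.0]]
blade_frame 0.79 [100. 618.] [[565.0, 0.0], [639.0, 0.0], [639.0, 163.0], [565.0, 163.0]]
lugs 0.63 [207. 297.] [[159.0, 448.0], [217.0, 84.0], [462.0, 123.0], [405.0, 487.0]]
```

View pics/w3.png

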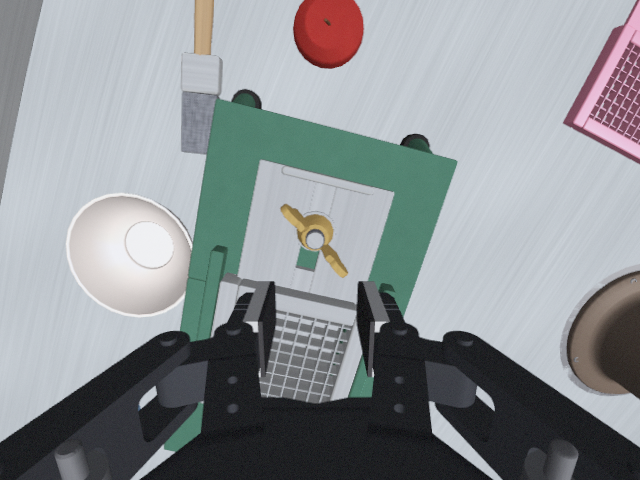

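The nut sits at about (315,235), with wing ends near (287,209) and (342,271).

Run:
```python
from h import *
import pickle; f=pickle.load(open("w.pkl","rb"))
print(at(f,315,239,197))
w=at(f,342,271,207)[:2]-at(f,287,209,207)[:2]; a=np.arctan2(w[1],w[0]); print(np.linalg.norm(w),"world",a%np.pi,"chip",(a-.177)%np.pi)
q=arm.sense()["ee_rot"]; print("toolx",2*np.arctan2(q[1],q[0]))
```

```text
[501.17188972   2.52716154 197.        ]
54.96897749421911 world 2.6924491550792418 chip 2.5154491550792417
toolx -1.150132144806862
```

```bash
python3 -m creep '[[[0,0,0],0.18],[[0,0,0],0.36],[[0,0,0],0.54],[[0,0,0],0.72],[[0,0,0],0.9]]'
python3 -m creep '[[[0,0,0],0.18],[[0,0,0],0.36],[[0,0,0],0.54],[[0,0,0],0.72],[[0,0,0],0.9]]'
python3 -m creep '[[[0,0,0],0.18],[[0,0,0],0.36],[[0,0,0],0.54],[[0,0,0],0.72],[[0,0,0],0.9]]'
python3 -m creep '[[[0,0,-2],0.18],[[0,0,-4],0.36],[[0,0,-6],0.54],[[0,0,-6],0.72],[[0,0,-6],0.72]]'
```

```text
t: 12.85
position: [500.1, 4.2, 280.2]
ee_rot: [0.993, -0.122, -0.002, 0.0]
contact_force: [0.1, 0.5, 0.2]
opening: 36.1
grasp_force: 0.0
t: 13.48
position: [500.1, 4.2, 280.3]
ee_rot: [0.947, 0.322, -0.002, -0.001]
contact_force: [0.5, -0.7, 0.0]
opening: 35.7
grasp_force: 0.0
t: 14.1
position: [500.1, 4.2, 280.3]
ee_rot: [0.712, 0.702, -0.001, -0.001]
contact_force: [-0.3, -0.2, 0.2]
opening: 36.0
grasp_force: 0.0
t: 14.72
position: [500.0, 4.2, 220.4]
ee_rot: [0.423, 0.906, -0.001, -0.002]
contact_force: [-0.0, -0.8, 0.8]
opening: 36.3
grasp_force: 0.0
```

```bash
python3 -m creep '[[[0.1,-0.05,-1.3],0],[[0.1,-0.05,-2.6],0],[[0.1,-0.05,-3.9],0],[[0.1,-0.05,-3.9],0]]'
python3 -m creep '[[[0,0,0],-0.18],[[0,0,0],-0.36],[[0,0,0],-0.54],[[0,0,0],-0.72],[[0,0,0],-0.88]]'
python3 -m creep '[[[0,0,0],-0.17],[[0,0,0],-0.34],[[0,0,0],-0.51],[[0,0,0],-0.68],[[0,0,0],-0.85]]'
python3 -m creep '[[[0,0,0],-0.17],[[0,0,0],-0.34],[[0,0,0],-0.51],[[0,0,0],-0.68],[[0,0,0],-0.72]]'
```

```text
t: 15.22
position: [500.8, 3.7, 181.3]
ee_rot: [0.422, 0.906, -0.001, -0.002]
contact_force: [-1.6, 0.5, -0.2]
opening: 36.0
grasp_force: 0.0
t: 15.85
position: [502.5, 3.1, 183.5]
ee_rot: [0.77, 0.638, -0.0, 0.001]
contact_force: [0.2, -1.8, -0.5]
opening: 36.1
grasp_force: 0.5
t: 16.48
position: [501.9, 3.3, 183.3]
ee_rot: [0.965, 0.264, -0.0, 0.0]
contact_force: [-0.9, 0.1, -0.2]
opening: 35.9
grasp_force: 0.5
t: 17.1
position: [501.8, 3.7, 183.2]
ee_rot: [0.996, -0.091, -0.001, -0.0]
contact_force: [-2.0, 0.1, 0.1]
opening: 35.8
grasp_force: 0.4
```

```bash
cat > q.py <<'E'
from h import *
s=arm.sense();q=s["ee_rot"]; print("  toolx %.3f"%(2*np.arctan2(q[1],q[0])),"tz",np.round(s["wrist_torque"],3),"F",np.round(s["contact_force"],1),s["grasp_force"])
E
python3 -m creep '[[[0,0,0],-0.12],[[0,0,0],-0.24],[[0,0,0],-0.34],[[0,0,0],-0.39],[[0,0,0],-0.42]]' >/dev/null; python3 q.py
python3 -m creep '[[[0,0,0],-0.04]]'>/dev/null; python3 q.py
python3 -m creep '[[[0,0,0],-0.04]]'>/dev/null; python3 q.py
```

```text
toolx -0.601 tz [-0.004  0.134  0.047] F [-0.1  0.6 -0.3] 0.46404747332260854
  toolx -0.642 tz [0.033 0.121 0.059] F [-0.   0.7 -0.8] 0.4743873787924713
  toolx -0.682 tz [-0.004  0.117 -0.047] F [-1.3 -0.3  0.3] 0.4840746761601622
```

```bash
python3 -m creep '[[[0,0,0],-0.03]]'>/dev/null; python3 q.py
python3 -m creep '[[[0,0,0],-0.03]]'>/dev/null; python3 q.py
python3 -m creep '[[[0,0,0],-0.02]]'>/dev/null; python3 q.py
```

```text
toolx -0.711 tz [-0.033  0.093 -0.037] F [-1.2 -0.  -0.3] 0.48465264388141804
  toolx -0.742 tz [-0.05   0.102  0.134] F [-0.5 -0.5 -0.5] 2.5952233451243956
  toolx -0.761 tz [-0.016  0.182  0.355] F [-1.5  0.2 -0.3] 7.525239361566491
```

The stop is felt, as torque and pad force are rising at the predicted angle. I'll back off, lift and check.

```bash
python3 -m creep '[[[0,0,0],0],[[0,0,0],0.1],[[0,0,0],0.2],[[0,0,3],0.2],[[0,0,7],0.2]]'
python3 -m creep '[[[0,0,3],0],[[0,0,3],0],[[0,0,3],0]]' >/dev/null
python3 w.py w4.png
```

```text
t: 18.98
position: [501.7, 3.8, 252.9]
ee_rot: [0.961, -0.277, -0.001, -0.0]
contact_force: [1.2, 0.7, -1.0]
opening: 36.2
grasp_force: 0.0
19.35 [501.9   3.7 282.4] [-0.08   0.022  1.861  0.     1.26   2.052] [-0.3 -0.3 -0.6] 36.10629292258262
wing_nut 0.67 [229. 319.] [[274.0, 218.0], [302.0, 190.0], [368.0, 256.0], [340.0, 284.0]]
blade_frame 0.85 [264. 278.] [[106.0, 315.0], [305.0, 134.0], [411.0, 251.0], [212.0, 431.0]]
blade_frame 0.74 [279. 599.] [[533.0, 265.0], [636.0, 207.0], [678.0, 282.0], [574.0, 340.0]]
lugs 0.95 [244. 290.] [[-23.0, 344.0], [312.0, 61.0], [468.0, 246.0], [133.0, 529.0]]
```

View pics/w4.png

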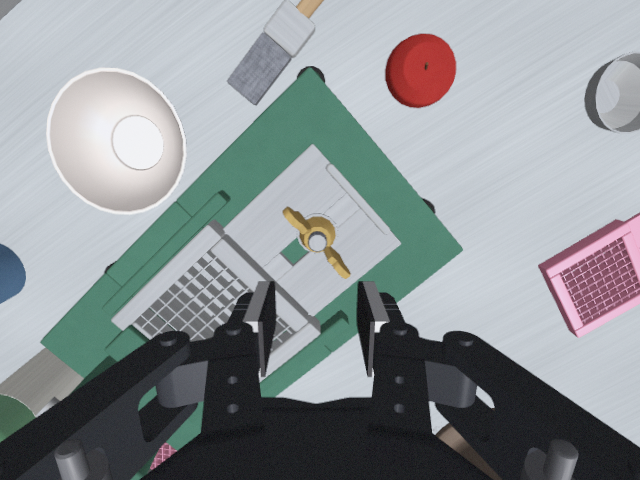

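The wings, from (289,212) to (344,273), now lie parallel to the lip, from (330,166) to (390,233). That is square across the deck, so the nut is snug and the frame is still home. I'm handing in.

```bash
python3 -c "
from plant import arm
print(arm.finish_job())"
```

```text
the job is handed in; nothing more can be done
None
```

I pushed the blade frame home against the lugs and spun the wing nut down to its stop, then handed the job in at about 19 s; no verdict came back, but my last picture showed both in place.

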